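# Lock a sample tin into the paint shaker

### The arm

A 7-joint arm with a two-finger parallel gripper is mounted at the origin on the work surface. World frame = base frame: x ahead of the robot, y to its left, z up, the work surface at z = 0. Lengths are in m, angles in rad, forces in N, time in s.
With the tool pointing down it reaches from about 0.4 to 0.875 m from the base axis. Payload 6.5 kg.
Tool frame: the origin (TCP) lies at the very end of the fingers, on their centre line; the grasp point (between the pads) lies robot.grip_depth behind it (robot.grip_depth is the distance from the TCP to the grasp point, in m); z points along the fingers, y is the line along which they close (so a half turn about z gives the same grasp; the last joint's range is limited). The gripper opens to 85 mm and grips with 20 to 120 N. Pads are 22 mm wide; open, the fingers measure 114 mm over their backs; the gripper's body (76 mm by 85 mm) begins 54 mm behind the grasp point. The pads swing forward as they close: fully open they stand 13 mm farther back than shut.
Start: joints at [1.277, 0.536, -0.004, 1.538, 0.003, 1.067, -0.071], TCP at [0.147, -0.633, 0.231] pointing down, gripper open.
Joint ranges: [-2.7, 2.7], [-0.37, 2.16], [-1.27, 1.26], [0.24, 2.4], [-1.31, 4.45], [0.19, 1.91], [-2.76, 2.76]. Speed limits (rad/s): [2.39, 2.39, 3.14, 3.14, 3.14, 3.14, 3.14].

### API

Orientations are given as a unit quaternion [x, y, z, w].
In Python, from cell import telemetry, vision, ticket, robot gives the robot as it stands. The module is installed in compiled form; this text tells all that it offers.
- The arm moves only by the tool arm_command, never from a script. Its argument "rows" is a list of rows, each an object with "offset": the shift along the tool's x, y, z in units of 40 mm (1.0 is 40 mm), a list of three; "rot": the turn, a rotation vector about the tool's x, y, z in units of 6 degrees (1.0 is 6 degrees), a list of three. In form: [{"offset": [dx, dy, dz], "rot": [ax, ay, az]}, ...]. A call has 1 to 10 rows; each row shifts and turns the commanded pose from where the row before left it, along the tool's axes as they then stand; what a row does not reach is not made up. A row lasts 1/12 s, in which the tool goes at most 41.7 mm and 7.16 degrees, less where a joint would pass 70% of its speed; a pose out of reach is approached as far as the arm can. A call is refused whole if a number of a shift passes 1 or a number of a turn 1, either way. A call with a gripper value outside its range is refused whole. "hand" is the finger opening in mm, from 0 to 85.4, set as the call begins (left out, the last holds). The fingers move at their own pace and stop on an object; "squeeze" is the grip in N (left out, the last holds). Time passes only in rows, so rows that do not move let the fingers close. It gives the time, the measured TCP pose, the force, the opening and the grip force at its end, in the units of the state.
- telemetry.get_obs(): the state, without advancing time (a new reading comes with each control period).
- vision.capture(name): name is "scene" or "side" or "wrist"; returns the picture (420x560x3 uint8, red, green, blue); there is no depth.
- vision.camera_info(name): a dict with "K" (3x3 intrinsics, pixels), "pose" (4x4, takes a point from camera to world coordinates); the wrist camera has in their place "tool_from_camera" (4x4, takes a point from camera to tool coordinates, whose origin is the TCP and whose axes are the flange's). Camera axes: x right, y down, z forward; pixel columns grow to the right and rows downward; lengths in m; the calibration is good to about 2 mm. The wrist camera is an equidistant fisheye: a pixel r from the principal point sees the ray r / f radians off the axis. A picture is of the moment at which its call begins: read the wrist's pose just before it. camera_info takes no time and is no camera call.
- ticket.sign_off(): hands the job in; it is judged then, once.
The state is a dict: "clock": time; "q": joint angles; "joint_velocities": joint speeds; "tau": joint torques, N m; "tool_pos": TCP position; "tcp_rot": TCP orientation; "force": force on the tool from outside, world axes, zero at the start; "torque": the same for the moment, N m; "grip_width": finger opening in m; "gripper_force": force on a finger pad.
Only numpy, scipy, OpenCV 4.12 (cv2) and the standard library are available. Lean on these libraries where they do the work, as an engineer would, in place of code of your own. Each camera call takes 0.05 s, during which the arm holds its last target. There are 200 camera calls.

### The job

Swing the shaker's keeper bar across the lid of the clamped tin until its eye stands in line with the holes of the fork, then pull the headed pin up out of its parking block and push it through fork and eye until its flange sits fully home on the fork. Let go of it, with the bar left closed, and leave the other things on the counter where they are.

Things in the scene. Friction and masses are not known exactly. Their poses are not given: they have to be found in the camera images.
- cradle: Fixed aluminium deck of the paint shaker, 170 x 270 mm, tilted 30 degrees. Origin: centre of its upper face. z: square to it, along the fork's holes, leaning to the front (robot) side; x: up the slope; y: from the keeper's pivot post (y -85 mm) to the fork (y +85). A fixed tin, 78 mm wide, 70 tall, stands at its centre. The grey base, 210 x 290 mm, has its underside centre 85 mm straight below.
- fork_seat (a point): Centre of the fork's hole on the top face of its upper cheek, at (0, 85, 98) mm in the cradle's frame, same axes: the pin goes in along -z. Two 50 x 50 x 8 mm steel cheeks with 16 mm holes on one axis (90 to 98 and 66 to 74 mm above the deck), joined by a web on the +y side (y 110 to 124) no higher than the upper cheek. Nothing stands above.
- keeper (a joint): Keeper bar's hinge about the cradle's z axis, rad: 0 = closed at its stop, the eye between the cheeks, its hole on the fork's axis; grows to 1.2 as the bar swings out to the front (down the slope). Stiff, about 0.2 N m: the bar stays where it is left.
- keeper_knob (a point): On the axis of the upright black knob of the steel keeper bar, 26 mm above the bar's top and 14 mm below the knob's end (112 mm above the deck). Knob 16 mm in diameter, 40 mm tall, square to the deck, 105 mm from the hinge axis: push or pull the bar by it. z as the cradle's z; y along the bar from pivot to eye (the cradle's axes when closed).
- lug_hole (a point): Centre, on the bar's top face, of the 17 mm hole in the eye at the bar's end, 170 mm from the hinge axis; the eye is 36 x 44 x 8 mm. Axes as for keeper_knob.
- pin: Steel headed pin. Origin: centre of the flange's underside (the seat); z along the pin to its head. Flange 28 mm in diameter, z 0 to 4 mm; black round grip 20 mm in diameter, z 4 to 28. Shank 14 mm in diameter with a 9 mm neck just under the flange (to z -6); nose tapers from z -35 to 6 mm wide at z -45. Starts upright in the parking block. 55 to 115 g.
- dock: Dark steel parking block, fixed, 70 x 70 x 60 mm tall on a 100 x 90 mm foot. Origin: centre of its underside; upright 16 mm hole on its z axis, mouth at z 60 mm, the pin's flange on it. A sprung detent plunger in its +x side (out to 60 mm from the axis, lower than the top) snaps into the pin's neck: the pin comes straight up at about 3 to 8 N.
- spray_can: Bystander: white spray can, 60 mm in diameter, 170 mm tall, standing loose. Origin: centre of its underside, z up.
- tape_roll: Bystander: grey roll of tape lying flat, 100 mm outside, 76 mm inside, 48 mm tall. Origin: centre of its underside.
- scraper: Bystander: scraper lying flat, 240 mm long, wooden handle towards its -x. Origin: centre of its length, on the counter.
- sample_tin: Bystander: loose unopened sample tin, 78 mm in diameter, 66 mm tall. Origin: centre of its underside.

How it is judged:
On the way:
1. the keeper bar is swung closed (within 0.04 rad of its stop) (value of joint keeper below 0.04 rad), for 0.2 s.
At the end, for the whole second after the job is handed in: The keeper bar is closed (joint under 0.04 rad), and the pin is through fork and eye, at rest, with its flange home on the fork: its origin within 3.5 mm of the fork's seat point and its axis within 0.08 rad of the holes' axis (value of joint keeper below 0.04 rad and distance between pin and fork_seat below 0.0035 m and angle between the z axis of pin and the z axis of cradle, either way round below 0.08 rad and linear speed of pin below 0.02 m/s); the robot touches nothing.
It fails at once if the spray can is shoved aside or knocked over (moved more than 30 mm) (distance of spray_can from where it was at the start of the episode above 0.03 m).
It fails at once if the roll of tape is shoved aside or knocked over (moved more than 30 mm) (distance of tape_roll from where it was at the start of the episode above 0.03 m).
It fails at once if the scraper is shoved aside or knocked over (moved more than 30 mm) (distance of scraper from where it was at the start of the episode above 0.03 m).
It fails at once if the loose sample tin is shoved aside or knocked over (moved more than 30 mm) (distance of sample_tin from where it was at the start of the episode above 0.03 m).
It also fails if it takes over 58 s, if anything falls off the work surface, if the arm or the gripper's body presses on something with over 40 N, if the wrist force passes 120 N, or if a joint passes its speed limit or range.

## Working session

There is one attempt and no reset: what is moved stays moved. The work goes in short steps, Python scripts to look and compute and a tool call to move; the robot and the scene stay as the last step left them, time stands still between calls to the robot, and variables do not carry over. Pictures are saved under pics/ and viewed, at most 10 in all, crops included, and the job is handed in when it is done.

Besides the shell and the picture viewer there is one more tool, called after "Call:" as a command line: name --argument value ..., lists and objects as JSON in quotes. arm_command: Moves the arm, as the interface text tells. Its arguments: {"type":"object","properties":{"rows":{"type":"array"},"hand":{"type":"number"},"squeeze":{"type":"number"}},"required":["rows"]}

```bash
mkdir -p pics; python3 - <<'E'
from cell import telemetry, vision, ticket, robot
import cv2,numpy as np
o=telemetry.get_obs();print(o, robot.grip_depth)
for n in ["scene","side","wrist"]:
    im=vision.capture(n);cv2.imwrite(f"pics/{n}0.png",im[:,:,::-1]);i=vision.camera_info(n);print(n,{k:(np.round(v,4).tolist() if not isinstance(v,str) else v) for k,v in i.items()})
a=cv2.imread("pics/scene0.png");b=cv2.imread("pics/side0.png")
E
```

```text
{'clock': 0.0, 'q': array([ 1.27679345,  0.53716568, -0.00440792,  1.53886281,  0.00260745,
        1.06730316, -0.07119423]), 'joint_velocities': array([-0.00018005, -0.00111649,  0.00016442, -0.00098195,  0.00036385,
        0.00098944,  0.00116742]), 'tau': array([-1.04098435e-03, -5.83401561e+01,  1.04810681e+00, -2.59099817e+01,
        1.22563008e-02,  9.57508542e-03,  2.26368616e-05]), 'tool_pos': array([ 0.14661437, -0.63260444,  0.23041772]), 'tcp_rot': array([ 9.93516748e-01,  1.13682538e-01, -1.72371903e-04, -8.49446505e-04]), 'force': array([0.87865033, 0.08187913, 0.22115118]), 'torque': array([ 0.01166967, -0.01548352, -0.00653515]), 'gripper_force': 0.0, 'grip_width': 0.08557151225980114} 0.0187
scene {'K': [[529.2677, 0.0, 276.3481], [0.0, 529.2677, 219.3114], [0.0, 0.0, 1.0]], 'pose': [[0.8751, 0.3485, -0.3357, 1.1254], [0.4839, -0.6324, 0.6048, -0.9376], [-0.0015, -0.6918, -0.7221, 1.2581], [0.0, 0.0, 0.0, 1.0]]}
side {'K': [[499.6029, 0.0, 283.1916], [0.0, 499.6029, 220.0828], [0.0, 0.0, 1.0]], 'pose': [[-0.8935, -0.2785, 0.3522, 0.0882], [-0.4489, 0.5358, -0.7151, 1.0925], [0.0104, -0.7971, -0.6038, 1.0503], [0.0, 0.0, 0.0, 1.0]]}
wrist {'K': [[325.1923, 0.0, 279.4399], [0.0, 325.1923, 211.2746], [0.0, 0.0, 1.0]], 'tool_from_camera': [[-0.0014, -0.9505, -0.3108, 0.0795], [1.0, -0.001, -0.0014, -0.0007], [0.0011, -0.3108, 0.9505, -0.1426], [0.0, 0.0, 0.0, 1.0]]}
```

View pics/scene0.png

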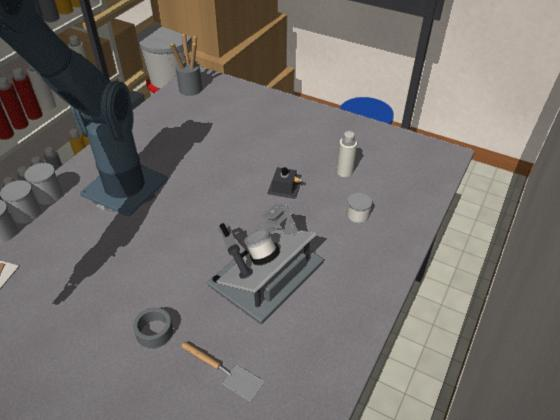

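View pics/side0.png

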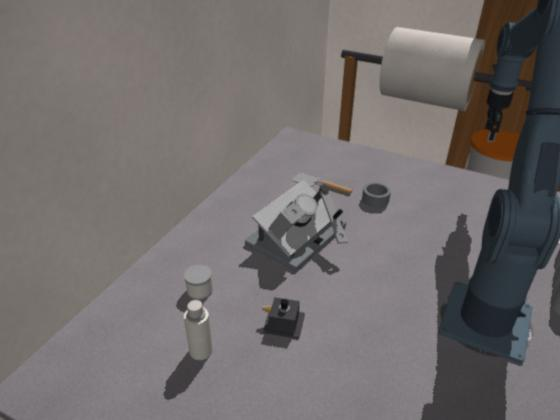

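```bash
python3 - <<'E'
import cv2,numpy as np
a=cv2.imread("pics/scene0.png")[160:320,200:330];b=cv2.imread("pics/side0.png")[170:340,240:360]
f=lambda x,s:cv2.resize(x,None,fx=s,fy=s,interpolation=cv2.INTER_CUBIC)
a=f(a,3);b=f(b,3);h=max(a.shape[0],b.shape[0])
p=lambda x:cv2.copyMakeBorder(x,0,h-x.shape[0],0,0,cv2.BORDER_CONSTANT)
c=np.hstack([p(a),p(b)]);c=np.clip(c.astype(float)*1.5,0,255).astype('uint8');cv2.imwrite("pics/crop0.png",c);print(c.shape)
E
```

```text
(510, 750, 3)
```

View pics/crop0.png

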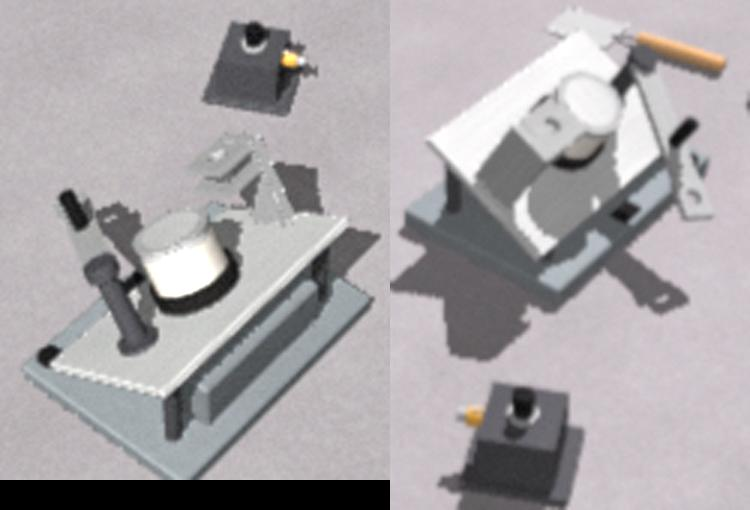

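```bash
cat > h.py <<'E'
import numpy as np
from cell import telemetry, vision
from scipy.optimize import least_squares
from scipy.spatial.transform import Rotation as R
def cam(n):
    i=vision.camera_info(n);return np.array(i["K"]),np.array(i["pose"])
def proj(n,P):
    K,T=cam(n);p=(np.atleast_2d(P)-T[:3,3])@T[:3,:3];p=p@K.T;return p[:,:2]/p[:,2:]
def cradle(x,y,yaw):
    return R.from_euler('z',yaw)*R.from_euler('y',-30,degrees=True),np.array([x,y,.085])
def ray(n,uv):
    K,T=cam(n);d=T[:3,:3]@np.linalg.solve(K,[*uv,1]);return T[:3,3],d
def onplane(n,uv,z):
    c,d=ray(n,uv);return c+d*(z-c[2])/d[2]
def tri(uvs):
    A=np.zeros((3,3));b=np.zeros(3)
    for n,uv in uvs.items():
        c,d=ray(n,uv);d/=np.linalg.norm(d);M=np.eye(3)-np.outer(d,d);A+=M;b+=M@c
    return np.linalg.solve(A,b)
def tool():
    o=telemetry.get_obs();return np.array(o['tool_pos']),R.from_quat(o['tcp_rot']),o
def move(p,rot):
    "needed offset (40mm units, tool axes) and rotvec (6deg units)"
    t,r,o=tool();print("off",np.round(r.inv().apply(p-t)/.04,2),"rot",np.round(np.degrees((r.inv()*rot).as_rotvec())/6,2),'t',round(o['clock'],2),'F',np.round(o['force'],1),'w',o['grip_width'])
E
python3 - <<'E'
from h import *
c=lambda x,y,z:(x,y,z)
obs=[('scene',(315.7,233),(85,135,0)),('scene',(255,290.7),(85,-135,0)),('scene',(216.7,280),(-85,-135,0)),
('side',(252.7,216.7),(85,135,0)),('side',(305,181.7),(85,-135,0)),('side',(291.7,256),(-85,135,0)),
('scene',(271,214.3),(0,85,98)),('side',(293.3,211.3),(0,85,98))]
ko=[('scene',(222.7,225),126),('side',(340.3,211.3),126)]
def f(v):
    r,t=cradle(*v[:3]);e=[]
    for n,uv,p in obs: e+=list(proj(n,r.apply(np.array(p)/1e3)+t)[0]-uv)
    for n,uv,h in ko:
        p=np.array([-105*np.sin(v[3]),-85+105*np.cos(v[3]),h])/1e3
        e+=list(proj(n,r.apply(p)+t)[0]-uv)
    return e
s=least_squares(f,[.6,-.3,0,.9],loss='soft_l1');print(s.x,np.round(f(s.x),1))
r,t=cradle(*s.x[:3])
print('seat',r.apply([0,.085,.098])+t,'z',r.as_matrix()[:,2])
print('piv',r.apply([0,-.085,.112])+t)
for q in (s.x[3],0): print('knob',r.apply(np.array([-.105*np.sin(q),-.085+.105*np.cos(q),.112]))+t)
print('pin top',tri({'scene':(284.7,169.3),'side':(284.3,302.3)}))
E
```

```text
[ 0.62499663 -0.0971477  -0.18314612  1.01438378] [-0.3 -1.8 -0.9 -0.8 -0.5  1.  -0.4 -1.3 -2.1 -3.2 -1.6 -0.6  0.7 -3.
  0.9 -0.1 -0.8 -1.1 -0.3 -1.3]
seat [ 0.59229666 -0.0046452   0.16987049] z [-0.49163779  0.09106199  0.8660254 ]
piv [ 0.55445266 -0.17052718  0.18199485]
knob [ 0.48862779 -0.10193672  0.13741419]
knob [ 0.57357567 -0.06728325  0.18199485]
pin top [0.48965716 0.26564806 0.08227196]
```

```bash
cat >> h.py <<'E'
C=cradle(0.62499663,-0.0971477,-0.18314612)
def cw(x,y,z): return C[0].apply([x,y,z])+C[1]
def rot(q): # tool orientation, y along the bar's closing tangent
    m=np.array([[0,0,0],[np.cos(q),np.sin(q),0],[0,0,-1.]]).T;m[:,0]=np.cross(m[:,1],m[:,2]);return C[0]*R.from_matrix(m)
def knob(q,h): return cw(-.105*np.sin(q),-.085+.105*np.cos(q),h)
def plan(p,r1,n):
    t,r,o=tool();rv=(r.inv()*r1).as_rotvec();c=t
    for k in range(n):
        nx=t+(p-t)*(k+1)/n;rr=r*R.from_rotvec(rv*k/n)
        print('{"offset":',np.round(rr.inv().apply(nx-c)/.04,2).tolist(),'},');c=nx
    print('rot',np.round(np.degrees(rv)/6/n,2).tolist(),'t',round(o['clock'],2),'F',np.round(o['force'],1),'w',o['grip_width'])
E
python3 - <<'E'
from h import *
p=knob(1.014,.25);print(p,tool()[0]);plan(p,rot(1.014),18)
E
```

```text
[ 0.42080614 -0.08933987  0.25693634] [ 0.1466818  -0.63273787  0.23058999]
{"offset": [0.54, -0.65, -0.04] },
{"offset": [0.61, -0.58, -0.06] },
{"offset": [0.68, -0.5, -0.07] },
{"offset": [0.73, -0.42, -0.09] },
{"offset": [0.78, -0.32, -0.1] },
{"offset": [0.81, -0.23, -0.11] },
{"offset": [0.83, -0.13, -0.11] },
{"offset": [0.84, -0.02, -0.11] },
{"offset": [0.84, 0.08, -0.11] },
{"offset": [0.82, 0.18, -0.1] },
{"offset": [0.79, 0.28, -0.09] },
{"offset": [0.76, 0.37, -0.08] },
{"offset": [0.71, 0.46, -0.06] },
{"offset": [0.65, 0.54, -0.04] },
{"offset": [0.58, 0.62, -0.02] },
{"offset": [0.5, 0.68, 0.0] },
{"offset": [0.42, 0.73, 0.03] },
{"offset": [0.33, 0.78, 0.06] },
rot [-0.34, 0.02, -1.12] t 0.15 F [ 0.   0.9 -0.9] w 0.08529966897710045
```

Call:
arm_command --rows '[{"offset": [0.49,-0.58,-0.04],"rot": [-0.3,0.02,-1.0]},{"offset": [0.54,-0.53,-0.06],"rot": [-0.3,0.02,-1.0]},{"offset": [0.6,-0.46,-0.07],"rot": [-0.3,0.02,-1.0]},{"offset": [0.65,-0.4,-0.08],"rot": [-0.3,0.02,-1.0]},{"offset": [0.69,-0.32,-0.09],"rot": [-0.3,0.02,-1.0]},{"offset": [0.72,-0.24,-0.1],"rot": [-0.3,0.02,-1.0]},{"offset": [0.74,-0.16,-0.1],"rot": [-0.3,0.02,-1.0]},{"offset": [0.75,-0.06,-0.1],"rot": [-0.3,0.02,-1.0]},{"offset": [0.76,0.02,-0.1],"rot": [-0.3,0.02,-1.0]},{"offset": [0.75,0.1,-0.1],"rot": [-0.3,0.02,-1.0]}]'

```text
clock: 0.98
tool_pos: [0.2892, -0.3619, 0.2468]
tcp_rot: [0.79, 0.594, 0.027, 0.148]
force: [0.4, -0.5, 0.6]
grip_width: 0.0858
gripper_force: 0.0
```

```bash
python3 - <<'E'
from h import *
p=knob(1.014,.25);print(p,tool()[0]);plan(p,rot(1.014),10)
E
```

```text
[ 0.42080614 -0.08933987  0.25693634] [ 0.28919232 -0.36192233  0.24683212]
{"offset": [0.74, 0.14, -0.09] },
{"offset": [0.72, 0.22, -0.08] },
{"offset": [0.69, 0.3, -0.07] },
{"offset": [0.66, 0.37, -0.06] },
{"offset": [0.61, 0.44, -0.05] },
{"offset": [0.56, 0.51, -0.03] },
{"offset": [0.51, 0.56, -0.01] },
{"offset": [0.44, 0.61, 0.01] },
{"offset": [0.38, 0.66, 0.03] },
{"offset": [0.3, 0.69, 0.05] },
rot [-0.31, 0.02, -1.01] t 0.98 F [ 0.4 -0.5  0.6] w 0.08575804750340793
```

Call:
arm_command --rows '[{"offset": [0.74,0.14,-0.09],"rot": [-0.3,0.02,-1.0]},{"offset": [0.72,0.22,-0.08],"rot": [-0.3,0.02,-1.0]},{"offset": [0.69,0.3,-0.07],"rot": [-0.3,0.02,-1.0]},{"offset": [0.66,0.37,-0.06],"rot": [-0.3,0.02,-1.0]},{"offset": [0.61,0.44,-0.05],"rot": [-0.3,0.02,-1.0]},{"offset": [0.56,0.51,-0.03],"rot": [-0.3,0.02,-1.0]},{"offset": [0.51,0.56,-0.01],"rot": [-0.3,0.02,-1.0]},{"offset": [0.44,0.61,0.01],"rot": [-0.3,0.02,-1.0]},{"offset": [0.38,0.66,0.03],"rot": [-0.3,0.02,-1.0]},{"offset": [0.3,0.69,0.05],"rot": [-0.3,0.02,-1.0]}]'

```text
clock: 1.82
tool_pos: [0.4216, -0.0997, 0.2582]
tcp_rot: [0.371, 0.893, 0.045, 0.25]
force: [1.1, -1.4, -1.4]
grip_width: 0.0855
gripper_force: 0.0
```

Call:
arm_command --rows '[{"offset": [0,0,0],"rot": [0,0,0]},{"offset": [0,0,0],"rot": [0,0,0]},{"offset": [0,0,0],"rot": [0,0,0]}]'

```text
clock: 2.07
tool_pos: [0.4212, -0.1005, 0.2581]
tcp_rot: [0.373, 0.892, 0.046, 0.25]
force: [0.4, -0.6, -0.8]
grip_width: 0.0856
gripper_force: 0.0
```

```bash
python3 - <<'E'
from h import *
import cv2
p=knob(1.014,.25);print(p,tool()[0],tool()[2]['q']);move(p,rot(1.014))
im=vision.capture("wrist");cv2.imwrite("pics/w1.png",im[:,:,::-1])
E
```

```text
[ 0.42080614 -0.08933987  0.25693634] [ 0.42122373 -0.10045272  0.2580752 ] [ 1.21515888 -0.14605595 -1.00676288  2.39276278 -0.33694678  0.32799946
  1.2519394 ]
off [ 0.21  0.19 -0.01] rot [-0.18 -0.   -0.45] t 2.07 F [ 0.4 -0.6 -0.8] w 0.08556960521966983
```

View pics/w1.png

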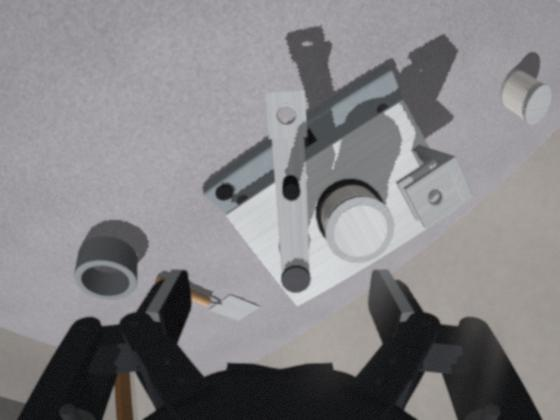

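```bash
cat >> h.py <<'E'
def wray(uv,t=None,r=None):
    if t is None: t,r,_=tool()
    i=vision.camera_info("wrist");K=np.array(i["K"]);T=np.array(i["tool_from_camera"])
    v=(np.array(uv)-K[:2,2])/K[0,0];a=np.linalg.norm(v);d=np.r_[v/a*np.sin(a),np.cos(a)]
    return t+r.apply(T[:3,3]),r.apply(T[:3,:3]@d)
def won(uv,h): # ray on the plane at height h over the deck, in cradle coords (mm)
    c,d=wray(uv);c=C[0].inv().apply(c-C[1]);d=C[0].inv().apply(d);return np.round((c+d*(h-c[2])/d[2])*1e3,1)
def wonz(uv,z):
    c,d=wray(uv);return c+d*(z-c[2])/d[2]
E
python3 - <<'E'
from h import *
print('fork',won((435,198),.098),'knobtop',won((291,187),.126),'lug',won((286,115),.086),'hinge cap',won((295,278),.09), 'knob tgt', (C[0].inv().apply(knob(1.014,.112)-C[1])))
for q in (1.014,.9,.5,0):
  move(knob(q,.106),rot(q))
E
```

```text
fork [ 2.  85.6 98. ] knobtop [-94.4 -25.9 126. ] lug [-145.8    4.3   86. ] hinge cap [ -2.2 -82.4  90. ] knob tgt [-0.08914001 -0.02951074  0.112     ]
off [0.21 0.26 3.59] rot [-0.18 -0.   -0.46] t 2.12 F [-0.9  0.5  0.4] w 0.08514243977566832
off [0.21 0.56 3.58] rot [-0.18  0.01  0.63] t 2.12 F [-0.9  0.5  0.4] w 0.08514243977566832
off [-0.06  1.56  3.57] rot [-0.17  0.04  4.45] t 2.12 F [-0.9  0.5  0.4] w 0.08514243977566832
off [-0.92  2.54  3.55] rot [-0.16  0.09  9.22] t 2.12 F [-0.9  0.5  0.4] w 0.08514243977566832
```

Call:
arm_command --rows '[{"offset": [0.1,0.13,0.4],"rot": [-0.09,0,-0.2]},{"offset": [0.1,0.13,0.4],"rot": [-0.09,0,-0.2]},{"offset": [0,0,0.6],"rot": [0,0,0]},{"offset": [0,0,0.6],"rot": [0,0,0]},{"offset": [0,0,0.6],"rot": [0,0,0]},{"offset": [0,0,0],"rot": [0,0,0]}]'

```text
clock: 2.62
tool_pos: [0.4299, -0.1031, 0.2191]
tcp_rot: [0.366, 0.9, 0.036, 0.235]
force: [0.1, -0.3, -0.9]
grip_width: 0.0854
gripper_force: 0.0
```

```bash
python3 - <<'E'
from h import *
print(tool()[2]['q']);move(knob(1.015,.097),rot(1.015))
E
```

```text
[ 1.28916395  0.06394165 -1.19100284  2.39538906  0.44318615  0.26862453
  0.5106078 ]
off [-0.09  0.49  2.84] rot [-0.41 -0.24 -0.26] t 2.62 F [ 0.1 -0.3 -0.9] w 0.08540013873517374
```

```bash
cat >> h.py <<'E'
def rott(q,tilt): # same yaw, tool tilted only `tilt` deg from vertical
    return R.from_rotvec(C[0].apply([0,1,0])*np.radians(30-tilt))*rot(q)
def zax(): return tool()[1].as_matrix()[:,2]
E
python3 - <<'E'
from h import *
print(zax(),-rott(1.015,12).inv().as_matrix()[2],rott(1.015,12).as_matrix()[:,2])
# keep height first, then descend
r=rott(1.015,12);p=knob(1.015,.100)
plan(p-r.as_matrix()[:,2]*.06,r,5);plan(p,r,8)
E
```

```text
[ 0.44937719 -0.10615377 -0.88701269] [-0.20443449  0.0378657   0.9781476 ] [ 0.20443449 -0.0378657  -0.9781476 ]
{"offset": [-0.09, 0.14, 0.26] },
{"offset": [-0.1, 0.14, 0.26] },
{"offset": [-0.12, 0.15, 0.25] },
{"offset": [-0.13, 0.15, 0.24] },
{"offset": [-0.14, 0.16, 0.23] },
rot [0.24, 0.46, -0.06] t 2.62 F [ 0.1 -0.3 -0.9] w 0.08540013873517374
{"offset": [-0.01, 0.06, 0.35] },
{"offset": [-0.02, 0.07, 0.34] },
{"offset": [-0.03, 0.07, 0.34] },
{"offset": [-0.04, 0.08, 0.34] },
{"offset": [-0.05, 0.08, 0.34] },
{"offset": [-0.06, 0.09, 0.33] },
{"offset": [-0.07, 0.09, 0.33] },
{"offset": [-0.08, 0.1, 0.33] },
rot [0.15, 0.29, -0.04] t 2.62 F [ 0.1 -0.3 -0.9] w 0.08540013873517374
```

Call:
arm_command --rows '[{"offset": [-0.09,0.14,0.26],"rot": [0.24,0.46,-0.06]},{"offset": [-0.1,0.14,0.26],"rot": [0.24,0.46,-0.06]},{"offset": [-0.12,0.15,0.25],"rot": [0.24,0.46,-0.06]},{"offset": [-0.13,0.15,0.24],"rot": [0.24,0.46,-0.06]},{"offset": [-0.14,0.16,0.23],"rot": [0.24,0.46,-0.06]},{"offset": [0,0,0],"rot": [0,0,0]}]'

```text
clock: 3.12
tool_pos: [0.4854, -0.0995, 0.1864]
tcp_rot: [0.358, 0.928, 0.022, 0.101]
force: [0.4, -0.0, 0.2]
grip_width: 0.0851
gripper_force: 0.0
```

```bash
python3 - <<'E'
from h import *
print(tool()[2]['q'],zax())
r=rott(1.015,12);p=knob(1.015,.100)
move(p-r.as_matrix()[:,2]*.06,r);move(p,r)
E
```

```text
[ 0.98175694  0.42350654 -1.04466894  2.10578835  0.63590232  0.69598201
  0.37825867] [ 0.20377002 -0.03088437 -0.97853152]
off [ 0.04 -0.08  0.  ] rot [ 0.04 -0.05  0.01] t 3.12 F [ 0.4 -0.   0.2] w 0.08513075061744962
off [ 0.03 -0.09  1.5 ] rot [ 0.04 -0.05  0.01] t 3.12 F [ 0.4 -0.   0.2] w 0.08513075061744962
```

Call:
arm_command --rows '[{"offset": [0.03,-0.08,0.3],"rot": [0.04,-0.05,0]},{"offset": [0,0,0.4],"rot": [0,0,0]},{"offset": [0,0,0.4],"rot": [0,0,0]},{"offset": [0,0,0.4],"rot": [0,0,0]}]'

```text
clock: 3.45
tool_pos: [0.4914, -0.1043, 0.1271]
tcp_rot: [0.358, 0.928, 0.017, 0.104]
force: [0.9, -0.1, 0.3]
grip_width: 0.0857
gripper_force: 0.0
```

Call:
arm_command --hand 30 --squeeze 20 --rows '[{"offset": [0,0,0],"rot": [0,0,0]},{"offset": [0,0,0],"rot": [0,0,0]},{"offset": [0,0,0],"rot": [0,0,0]},{"offset": [0,0,0],"rot": [0,0,0]},{"offset": [0,0,0],"rot": [0,0,0]}]'

```text
clock: 3.87
tool_pos: [0.4927, -0.1044, 0.1285]
tcp_rot: [0.358, 0.927, 0.017, 0.106]
force: [-0.3, 0.2, -0.6]
grip_width: 0.0301
gripper_force: 0.0
```

```bash
python3 - <<'E'
from h import *
import cv2
print(tool()[2]['q']);move(knob(1.015,.100),rott(1.015,12))
im=vision.capture("wrist");cv2.imwrite("pics/w2.png",im[:,:,::-1])
# arc plan with the tilt kept
t,r,_=tool();
for k in range(11):
    q=1.015*(1-k/10);p,rr=knob(q,.1),rott(q,12)
    if k: print(np.round(r.inv().apply(p-t)/.04,2).tolist(),np.round(np.degrees((r.inv()*rr).as_rotvec())/6,2).tolist())
    t,r=p,rr
E
```

```text
[ 0.84438959  0.51166611 -0.89715446  2.13977249  0.82194101  0.59751408
  0.21360857]
off [-0.    0.05  0.04] rot [-0.02  0.07  0.02] t 3.87 F [-0.3  0.2 -0.6] w 0.03012621014995366
[-0.01, 0.26, -0.05] [0.0, 0.0, 0.97]
[-0.01, 0.26, -0.05] [0.0, -0.0, 0.97]
[-0.01, 0.26, -0.06] [-0.0, -0.0, 0.97]
[-0.01, 0.26, -0.07] [0.0, 0.0, 0.97]
[-0.01, 0.26, -0.07] [0.0, 0.0, 0.97]
[-0.01, 0.26, -0.07] [0.0, 0.0, 0.97]
[-0.01, 0.25, -0.08] [-0.0, -0.0, 0.97]
[-0.01, 0.25, -0.08] [-0.0, -0.0, 0.97]
[-0.01, 0.25, -0.08] [-0.0, 0.0, 0.97]
[-0.01, 0.25, -0.08] [0.0, 0.0, 0.97]
```

View pics/w2.png

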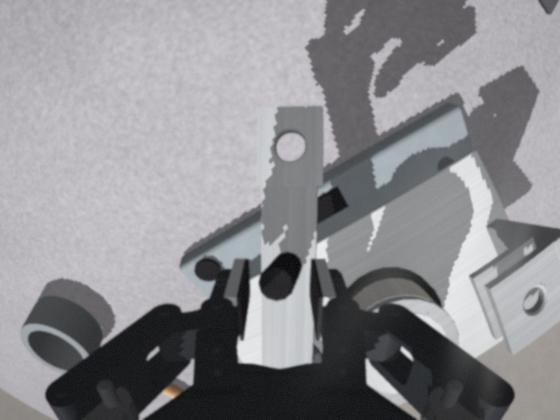

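Call:
arm_command --rows '[{"offset": [0.1,0.2,-0.02],"rot": [0,0.07,0.9]},{"offset": [0,0.26,-0.05],"rot": [0,0,0.97]},{"offset": [-0.01,0.26,-0.06],"rot": [0,0,0.97]},{"offset": [-0.01,0.26,-0.07],"rot": [0,0,0.97]},{"offset": [-0.01,0.26,-0.07],"rot": [0,0,0.97]},{"offset": [0,0,0],"rot": [0,0,0]}]'

```text
clock: 4.42
tool_pos: [0.5283, -0.072, 0.1455]
tcp_rot: [0.578, 0.81, 0.044, 0.094]
force: [-0.4, -0.1, 0.0]
grip_width: 0.0299
gripper_force: 0.1
```

```bash
python3 - <<'E'
from h import *
import cv2
print(tool()[2]['q'],tool()[2]['force']);move(knob(.5075,.100),rott(.5075,12))
im=vision.capture("wrist");cv2.imwrite("pics/w3.png",im[:,:,::-1])
E
```

```text
[ 0.687249    0.4909485  -0.8063092   2.05787977  0.69859084  0.6309911
 -0.2416734 ] [-0.42446642 -0.07882394  0.04101793]
off [-0.07  0.11  0.01] rot [-0.01 -0.    0.07] t 4.42 F [-0.4 -0.1  0. ] w 0.029852903227674255
```

View pics/w3.png

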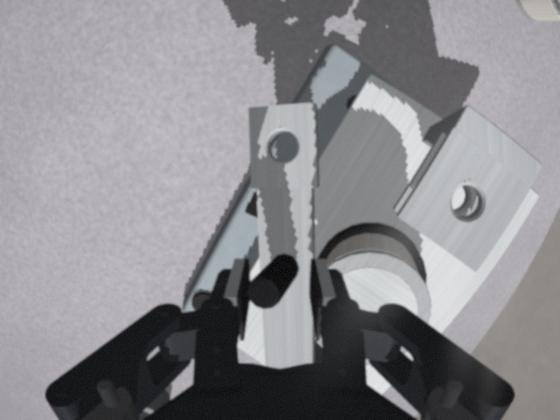

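Call:
arm_command --rows '[{"offset": [-0.05,0.3,-0.07],"rot": [0,0,0.97]},{"offset": [-0.01,0.27,-0.07],"rot": [0,0,0.97]},{"offset": [-0.01,0.26,-0.08],"rot": [0,0,0.97]},{"offset": [-0.01,0.26,-0.08],"rot": [0,0,0.97]},{"offset": [-0.01,0.26,-0.08],"rot": [0,0,0.97]},{"offset": [0,0.15,-0.03],"rot": [0,0,0]},{"offset": [0,0,0],"rot": [0,0,0]}]'

```text
clock: 5.05
tool_pos: [0.5804, -0.0694, 0.1717]
tcp_rot: [0.76, 0.642, 0.063, 0.079]
force: [-5.1, 1.8, 2.7]
grip_width: 0.0302
gripper_force: 2.3
```

```bash
python3 - <<'E'
from h import *
print(tool()[2]['q'],tool()[2]['force']);move(knob(0,.100),rott(0,12))
E
```

```text
[ 0.57765607  0.49959418 -0.70874998  1.91442579  0.57615786  0.70969321
 -0.62404073] [-5.0661997   1.75071317  2.73811143]
off [ 0.02 -0.03 -0.  ] rot [-0.06  0.02  0.14] t 5.05 F [-5.1  1.8  2.7] w 0.03020427765317071
```

Call:
arm_command --rows '[{"offset": [0,0.1,-0.02],"rot": [0,0,0]},{"offset": [0,0.05,-0.01],"rot": [0,0,0]},{"offset": [0,0,0],"rot": [0,0,0]}]'

```text
clock: 5.3
tool_pos: [0.581, -0.0695, 0.1716]
tcp_rot: [0.76, 0.642, 0.06, 0.076]
force: [-16.6, 4.4, 4.1]
grip_width: 0.0297
gripper_force: 8.1
```

```bash
python3 - <<'E'
from h import *
import cv2
print(tool()[2]['force']);move(knob(0,.100),rott(0,12))
im=vision.capture("wrist");cv2.imwrite("pics/w4.png",im[:,:,::-1])
b=vision.capture("side");cv2.imwrite("pics/s4.png",b[:,:,::-1])
E
```

```text
[-16.56297925   4.43108592   4.07506055]
off [ 0.02 -0.04 -0.01] rot [-0.15  0.03  0.15] t 5.3 F [-16.6   4.4   4.1] w 0.029726370488602237
```

View pics/w4.png

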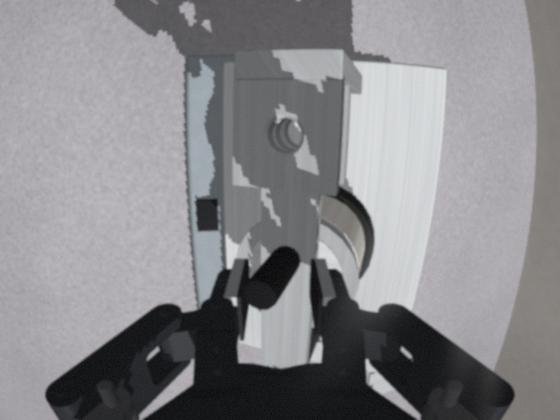

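```bash
python3 - <<'E'
from h import *
print(won((287,133),.098))
E
```

```text
[ 3.  88.7 98. ]
```

Call:
arm_command --hand 60 --rows '[{"offset": [0,-0.2,0],"rot": [0,0,0]},{"offset": [0,-0.1,0],"rot": [0,0,0]},{"offset": [0,0,-0.2],"rot": [0,0,0]},{"offset": [0,0,-0.6],"rot": [0,0,0]},{"offset": [0,0,-0.9],"rot": [0,0,0]},{"offset": [0,0,-0.9],"rot": [0,0,0]},{"offset": [0,0,-0.5],"rot": [0,0,0]}]'

```text
clock: 5.98
tool_pos: [0.5525, -0.0632, 0.2984]
tcp_rot: [0.761, 0.64, 0.067, 0.082]
force: [0.7, -0.1, 0.5]
grip_width: 0.06
gripper_force: 0.0
```

```bash
python3 - <<'E'
from h import *
t,r,o=tool();print(t,o['q'],o['force'])
# vertical tool above pin, y along world radial; yaw like now
az=np.arctan2(.2656,.4897);y=np.array([np.cos(az),np.sin(az),0]);z=np.array([0,0,-1.])
r1=R.from_matrix(np.array([np.cross(y,z),y,z]).T)
plan(np.array([.47,.24,.21]),r1,10)
E
```

```text
[ 0.55250504 -0.06320316  0.29839423] [ 0.73023424  0.29148633 -0.85421443  1.8558572   0.35033464  0.91006132
 -0.44277924] [ 0.70849197 -0.08704982  0.46576038]
{"offset": [0.71, -0.37, 0.14] },
{"offset": [0.73, -0.32, 0.16] },
{"offset": [0.75, -0.27, 0.17] },
{"offset": [0.77, -0.21, 0.18] },
{"offset": [0.78, -0.16, 0.19] },
{"offset": [0.79, -0.1, 0.2] },
{"offset": [0.79, -0.05, 0.2] },
{"offset": [0.79, 0.01, 0.21] },
{"offset": [0.78, 0.07, 0.21] },
{"offset": [0.78, 0.12, 0.22] },
rot [0.19, 0.07, -0.64] t 5.98 F [ 0.7 -0.1  0.5] w 0.06003752962156138
```

Call:
arm_command --hand 85 --rows '[{"offset": [0.71,-0.37,0.14],"rot": [0.19,0.07,-0.64]},{"offset": [0.73,-0.32,0.16],"rot": [0.19,0.07,-0.64]},{"offset": [0.75,-0.27,0.17],"rot": [0.19,0.07,-0.64]},{"offset": [0.77,-0.21,0.18],"rot": [0.19,0.07,-0.64]},{"offset": [0.78,-0.16,0.19],"rot": [0.19,0.07,-0.64]},{"offset": [0.79,-0.1,0.2],"rot": [0.19,0.07,-0.64]},{"offset": [0.79,-0.05,0.2],"rot": [0.19,0.07,-0.64]},{"offset": [0.79,0.01,0.21],"rot": [0.19,0.07,-0.64]},{"offset": [0.78,0.07,0.21],"rot": [0.19,0.07,-0.64]},{"offset": [0.78,0.12,0.22],"rot": [0.19,0.07,-0.64]}]'

```text
clock: 6.82
tool_pos: [0.4689, 0.2409, 0.2061]
tcp_rot: [0.509, 0.861, 0.0, -0.0]
force: [-0.3, -0.2, 0.7]
grip_width: 0.0848
gripper_force: 0.0
```

Call:
arm_command --rows '[{"offset": [0,0,0],"rot": [0,0,0]},{"offset": [0,0,0],"rot": [0,0,0]}]'

```text
clock: 6.98
tool_pos: [0.4681, 0.2416, 0.2059]
tcp_rot: [0.509, 0.861, 0.001, -0.001]
force: [0.0, 0.3, 0.7]
grip_width: 0.0854
gripper_force: 0.0
```

```bash
python3 - <<'E'
from h import *
import cv2
t,r,o=tool();print(t,o['q'],zax())
im=vision.capture("wrist");cv2.imwrite("pics/w5.png",im[:,:,::-1])
print('can',onplane('scene',(345,177),0),onplane('scene',(348,135),.17), 'tin',onplane('scene',(358,217),0.01))
E
```

```text
[0.46807327 0.24163629 0.20594794] [ 0.17878467  0.54792114 -0.979268    1.84814714  0.52599626  1.03049618
 -0.51171264] [-6.41623698e-04  2.16927747e-03 -9.99997441e-01]
can [0.65374691 0.41696984 0.        ] [0.64055864 0.43306107 0.17      ] tin [0.77452578 0.24615731 0.01      ]
```

View pics/w5.png

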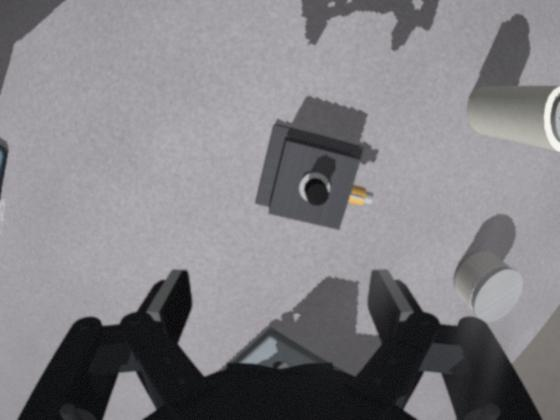

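```bash
python3 - <<'E'
from h import *
import cv2
im=cv2.imread('pics/w5.png');g=cv2.cvtColor(im,cv2.COLOR_BGR2GRAY)[165:215,290:345]
m=(g<25).astype('uint8');n,l,s,c=cv2.connectedComponentsWithStats(m);print([(s[i],c[i]+[290,165]) for i in range(1,n) if s[i][4]>40])
print(wonz((317,191),.088),wonz((315,187),.064))
p=(wonz((317,191),.088)+wonz((315,187),.064))/2
print(p);t,r,o=tool();r1=R.from_euler('z',0)*r
p[2]=.066;move(p,r);p[2]=.11;move(p,r)
E
```

```text
[(array([16, 14, 17, 12, 76], dtype=int32), array([312.76315789, 183.31578947]))]
[0.48982586 0.26652678 0.088     ] [0.49182167 0.26484189 0.064     ]
[0.49082377 0.26568433 0.076     ]
off [0.3  0.79 3.5 ] rot [0. 0. 0.] t 7.03 F [-0.6 -0.1 -0.7] w 0.08514943451324157
off [0.3  0.79 2.4 ] rot [0. 0. 0.] t 7.03 F [-0.6 -0.1 -0.7] w 0.08514943451324157
```

Call:
arm_command --rows '[{"offset": [0.15,0.4,0.1],"rot": [0,0,0]},{"offset": [0.15,0.39,0.25],"rot": [0,0,0]},{"offset": [0,0,0.6],"rot": [0,0,0]},{"offset": [0,0,0.6],"rot": [0,0,0]},{"offset": [0,0,0.6],"rot": [0,0,0]},{"offset": [0,0,0.6],"rot": [0,0,0]},{"offset": [0,0,0.5],"rot": [0,0,0]},{"offset": [0,0,0],"rot": [0,0,0]},{"offset": [0,0,0],"rot": [0,0,0]}]'

```text
clock: 7.78
tool_pos: [0.4908, 0.2638, 0.0757]
tcp_rot: [0.512, 0.859, -0.001, -0.0]
force: [0.5, 0.5, 0.1]
grip_width: 0.085
gripper_force: 0.0
```

```bash
python3 - <<'E'
from h import *
t,r,o=tool();print(t,zax());move(np.array([.4905,.2658,.067]),r)
E
```

```text
[0.49084098 0.26375215 0.07565412] [-1.21884159e-03 -6.13291691e-04 -9.99999069e-01]
off [0.05 0.02 0.22] rot [0. 0. 0.] t 7.78 F [0.5 0.5 0.1] w 0.08495028043136227
```

Call:
arm_command --rows '[{"offset": [0.05,0.02,0.2],"rot": [0,0,0]},{"offset": [0,0,0],"rot": [0,0,0]}]'

```text
clock: 7.95
tool_pos: [0.4907, 0.2676, 0.0681]
tcp_rot: [0.511, 0.859, 0.001, -0.0]
force: [0.1, 0.3, 0.0]
grip_width: 0.0852
gripper_force: 0.0
```

Call:
arm_command --hand 0 --squeeze 60 --rows '[{"offset": [0,0,0],"rot": [0,0,0]},{"offset": [0,0,0],"rot": [0,0,0]},{"offset": [0,0,0],"rot": [0,0,0]},{"offset": [0,0,0],"rot": [0,0,0]},{"offset": [0,0,0],"rot": [0,0,0]},{"offset": [0,0,0],"rot": [0,0,0]},{"offset": [0,0,0],"rot": [0,0,0]},{"offset": [0,0,0],"rot": [0,0,0]}]'

```text
clock: 8.62
tool_pos: [0.49, 0.2675, 0.0678]
tcp_rot: [0.511, 0.86, -0.0, -0.0]
force: [-1.5, -2.1, 5.5]
grip_width: 0.0178
gripper_force: 58.5
```

Call:
arm_command --rows '[{"offset": [0,0,-0.1],"rot": [0,0,0]},{"offset": [0,0,-0.1],"rot": [0,0,0]},{"offset": [0,0,-0.1],"rot": [0,0,0]},{"offset": [0,0,-0.3],"rot": [0,0,0]},{"offset": [0,0,-0.4],"rot": [0,0,0]},{"offset": [0,0,-0.4],"rot": [0,0,0]},{"offset": [0,0,-0.4],"rot": [0,0,0]},{"offset": [0,0,-0.4],"rot": [0,0,0]},{"offset": [0,0,-0.4],"rot": [0,0,0]},{"offset": [0,0,-0.4],"rot": [0,0,0]}]'

```text
clock: 9.45
tool_pos: [0.4902, 0.2678, 0.1898]
tcp_rot: [0.511, 0.86, 0.0, -0.0]
force: [-0.7, -0.0, -1.4]
grip_width: 0.0179
gripper_force: 60.6
```

```bash
python3 - <<'E'
from h import *
import cv2
t,r,o=tool();print(t,zax(),o['q'],o['gripper_force'],o['grip_width'])
c=[]
for n,(x,y,w,h) in {'side':(220,220,140,140),'scene':(220,100,140,140)}.items():
    im=vision.capture(n)[:,:,::-1];cv2.imwrite(f'pics/{n}6.png',im)
    uv=proj(n,t)[0].astype(int);print(n,uv);x,y=uv-45
    c.append(np.clip(cv2.resize(im[y:y+110,x:x+90],None,fx=4,fy=4,interpolation=cv2.INTER_CUBIC).astype(float)*1.7,0,255))
cv2.imwrite('pics/c6.png',np.hstack(c))
im=vision.capture('wrist')[:,:,::-1];cv2.imwrite('pics/w6.png',im)
E
```

```text
[0.49024158 0.26779094 0.18976589] [ 3.58363319e-04  9.43066715e-04 -9.99999491e-01] [ 0.10002007  0.61516513 -0.93788382  1.78359543  0.56968844  1.03910983
 -0.55356713] 60.55239915847778 0.01793324083708341
side [283 272]
scene [285 143][ WARN:0@2.298] global loadsave.cpp:1063 imwrite_ Unsupported depth image for selected encoder is fallbacked to CV_8U.
```

View pics/c6.png

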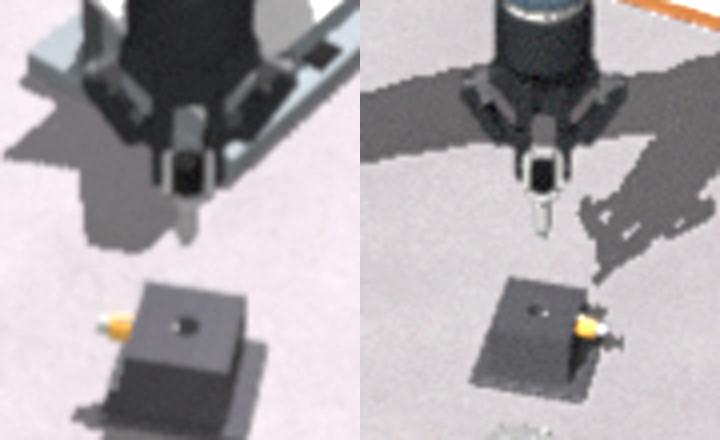

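```bash
cat >> h.py <<'E'
def fk(h,x=.001,y=.086): return cw(x,y,.098+h)   # point h above hole mouth
E
python3 - <<'E'
from h import *
t,r,o=tool();n=tri({'scene':(285.75,156.75),'side':(284.75,287)});print('nose',n,'in tool mm',r.inv().apply(n-t)*1e3)
p=fk(.12);print(p);plan(p,rot(0),10)
E
```

```text
nose [0.49113091 0.26543472 0.13771832] in tool mm [-2.46250674 -1.23576797 51.68195702]
[0.5343338  0.00710779 0.27429354]
{"offset": [-0.62, -0.22, -0.21] },
{"offset": [-0.64, -0.16, -0.21] },
{"offset": [-0.65, -0.11, -0.21] },
{"offset": [-0.66, -0.06, -0.2] },
{"offset": [-0.67, -0.0, -0.19] },
{"offset": [-0.67, 0.05, -0.17] },
{"offset": [-0.67, 0.1, -0.16] },
{"offset": [-0.66, 0.16, -0.14] },
{"offset": [-0.65, 0.21, -0.12] },
{"offset": [-0.64, 0.26, -0.1] },
rot [-0.48, -0.17, 0.64] t 9.6 F [-0.1  0.2 -1. ] w 0.01738108170913206
```

Call:
arm_command --rows '[{"offset": [-0.62,-0.22,-0.21],"rot": [-0.48,-0.17,0.64]},{"offset": [-0.64,-0.16,-0.21],"rot": [-0.48,-0.17,0.64]},{"offset": [-0.65,-0.11,-0.21],"rot": [-0.48,-0.17,0.64]},{"offset": [-0.66,-0.06,-0.2],"rot": [-0.48,-0.17,0.64]},{"offset": [-0.67,0,-0.19],"rot": [-0.48,-0.17,0.64]},{"offset": [-0.67,0.05,-0.17],"rot": [-0.48,-0.17,0.64]},{"offset": [-0.67,0.1,-0.16],"rot": [-0.48,-0.17,0.64]},{"offset": [-0.66,0.16,-0.14],"rot": [-0.48,-0.17,0.64]},{"offset": [-0.65,0.21,-0.12],"rot": [-0.48,-0.17,0.64]},{"offset": [-0.64,0.26,-0.1],"rot": [-0.48,-0.17,0.64]}]'

```text
clock: 10.43
tool_pos: [0.5322, 0.0051, 0.2724]
tcp_rot: [0.745, 0.615, 0.165, 0.199]
force: [0.6, -0.2, -0.1]
grip_width: 0.0176
gripper_force: 60.6
```

Call:
arm_command --rows '[{"offset": [0,0,0],"rot": [0,0,0]},{"offset": [0,0,0],"rot": [0,0,0]}]'

```text
clock: 10.6
tool_pos: [0.532, 0.0055, 0.272]
tcp_rot: [0.745, 0.616, 0.164, 0.199]
force: [0.2, 0.3, -0.6]
grip_width: 0.0178
gripper_force: 60.6
```

```bash
python3 - <<'E'
from h import *
t,r,o=tool();print(t,zax(),o['q'],o['gripper_force'])
p=fk(.12)-r.as_matrix()[:,0]*(-.002);move(p,rot(0))
move(fk(.065)-rot(0).as_matrix()[:,0]*(-.002),rot(0))
E
```

```text
[0.53202716 0.0055054  0.2720035 ] [ 0.4890964  -0.09333139 -0.86722198] [ 0.50744403  0.10986904 -0.75816901  2.18784553  0.65099818  0.47137611
 -0.94467276] 60.60086488723755
off [ 0.1   0.07 -0.03] rot [-0.02  0.03 -0.05] t 10.6 F [ 0.2  0.3 -0.6] w 0.017820162891679436
off [0.1  0.07 1.35] rot [-0.02  0.03 -0.05] t 10.6 F [ 0.2  0.3 -0.6] w 0.017820162891679436
```

Call:
arm_command --rows '[{"offset": [0.05,0.03,0.3],"rot": [0,0,0]},{"offset": [0.05,0.04,0.3],"rot": [0,0,0]},{"offset": [0,0,0.3],"rot": [0,0,0]},{"offset": [0,0,0.25],"rot": [0,0,0]},{"offset": [0,0,0.2],"rot": [0,0,0]},{"offset": [0,0,0],"rot": [0,0,0]},{"offset": [0,0,0],"rot": [0,0,0]}]'

```text
clock: 11.18
tool_pos: [0.5622, 0.0066, 0.2262]
tcp_rot: [0.744, 0.617, 0.165, 0.197]
force: [0.1, -0.6, -0.3]
grip_width: 0.0178
gripper_force: 60.6
```

```bash
python3 - <<'E'
from h import *
import cv2
t,r,o=tool();print(t,zax(),o['q'][3],o['gripper_force'],o['force'])
move(fk(.065)-rot(0).as_matrix()[:,0]*(-.002),rot(0))
im=vision.capture('wrist')[:,:,::-1].copy();cv2.imwrite('pics/w7.png',im)
cs=[cv2.resize(im[100:340,180:380],None,fx=1.9,fy=1.9,interpolation=cv2.INTER_CUBIC)]
hole=fk(0,0,.085)
for n in('side','scene'):
    a=vision.capture(n)[:,:,::-1].copy();cv2.imwrite(f'pics/{n}7.png',a)
    x,y=proj(n,hole)[0].astype(int)-30;print(n,x,y)
    b=cv2.resize(a[y:y+60,x:x+60],None,fx=3.5,fy=3.5,interpolation=cv2.INTER_CUBIC)
    cs.append(np.vstack([b,np.zeros((cs[0].shape[0]-b.shape[0],b.shape[1],3),'uint8')]))
c=np.clip(np.hstack(cs)*1.5,0,255).astype('uint8');cv2.imwrite('pics/c7.png',c);print(c.shape)
E
```

```text
[0.56215948 0.00663306 0.22623045] [ 0.48866757 -0.08975055 -0.86784149] 2.1758480401588978 60.556243658065796 [ 0.11357031 -0.59859236 -0.33616703]
off [-0.06  0.01 -0.01] rot [-0.03 -0.01 -0.02] t 11.18 F [ 0.1 -0.6 -0.3] w 0.017823828814886842
side 264 181
scene 241 181
(456, 800, 3)
```

View pics/c7.png

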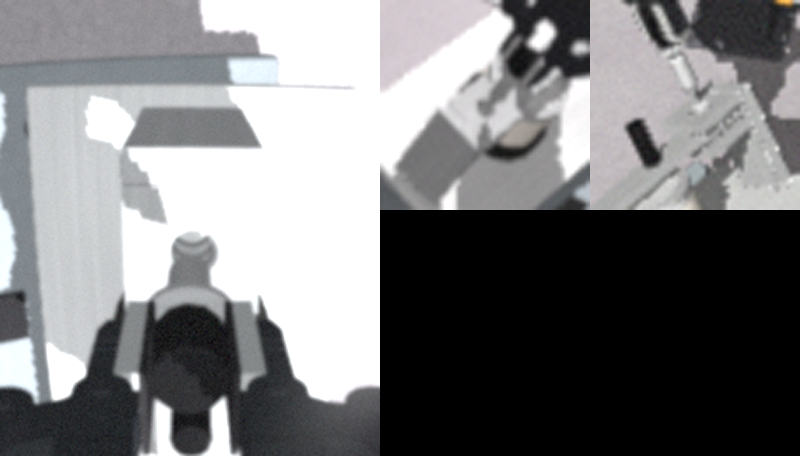

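```bash
cat >> h.py <<'E'
def wproj(P):
    t,r,_=tool();i=vision.camera_info("wrist");K=np.array(i["K"]);T=np.array(i["tool_from_camera"])
    p=(r.inv().apply(np.atleast_2d(P)-t)-T[:3,3])@T[:3,:3];a=np.arctan2(np.hypot(p[:,0],p[:,1]),p[:,2]);n=np.hypot(p[:,0],p[:,1])
    return p[:,:2]/n[:,None]*a[:,None]*K[0,0]+K[:2,2]
E
python3 - <<'E'
from h import *
import cv2
a=np.linspace(0,2*np.pi,73)
cc=lambda uv:np.round((uv-[180,100])*1.9,1)
def circ(c,rad,ax): 
    u=cc(wproj([c+rad*(np.cos(k)*ax[:,0]+np.sin(k)*ax[:,1]) for k in a]));return u.min(0),u.max(0)
M=C[0].as_matrix();t,r,_=tool();m=r.as_matrix()
print('hole pred',circ(cw(0,.085,.098),.008,M))
for nm,z,rad in(('flange under',.007,.014),('shank bottom',.042,.007),('nose',.052,.003)):
  print(nm,circ(t+m@np.array([-.002,0,z]),rad,m))
print('nose in cradle mm',C[0].inv().apply(t+m@np.array([-.002,0,.052])-C[1])*1e3)
im=cv2.imread('pics/w7.png');g=cv2.cvtColor(im,cv2.COLOR_BGR2GRAY)
print(g[216:256:2,268:298:2])
E
```

```text
hole pred (array([164.1, 235.6]), array([208. , 276.2]))
flange under (array([140.2, 280.4]), array([241.8, 369.2]))
shank bottom (array([169.4, 255.2]), array([212.2, 294.3]))
nose (array([181.9, 255. ]), array([199.5, 271.2]))
nose in cradle mm [  1.69907997  87.90048207 111.42332001]
[[173 191 194 190 190 192 190 190 196 197 197 191 194 191 190]
 [170 189 189 190 188 191 189 191 196 198 195 193 193 189 189]
 [189 188 185 188 194 190 182 179 188 194 196 193 192 189 188]
 [188 185 194 194 172 153 145 149 156 187 183 183 192 190 186]
 [191 194 178 138 138 136 137 138 144 155 134 146 179 190 189]
 [196 191 122  93 108 122 128 128 121 104  93 117 152 185 188]
 [198 156 104  99  90  91  92  90  91  95 106 102 121 170 183]
 [198 129  87 106 108 105 102  99 105 112 105  87 104 151 184]
 [192 128  86  90  99 105 107 107 107 100  90  86  94 142 185]
 [190 139  96  88  83  86  90  90  87  88  93  90  98 145 184]
 [185 151  92  84  81  84  83  82  82  89  96  88 108 158 186]
 [185 145  89  80  81  84  85  80  79  81  84  97 128 175 187]
 [179 116  78  81  82  85  83  80  83  80  84 114 166 186 187]
 [164  90  81  80  81  81  85  81  81  79  84 133 186 187 186]
 [151  83  80  81  84  84  83  80  82  79  83 134 188 189 189]
 [140  80  79  81  83  81  83  84  81  83  84 126 184 186 186]
 [131  80  79  84  85  85  84  85  84  78  87 120 182 185 186]
 [105  84  88  88  92  97  96  96  91  90  85 102 151 176 185]
 [ 95 100 108 112 111 113 115 114 112 109 104  96  97 123 155]
 [116 117 119 118 120 118 117 120 119 119 118 117 111  99 103]]
```

Call:
arm_command --rows '[{"offset": [-0.05,0.045,0],"rot": [-0.03,-0.01,0]},{"offset": [0,0,0.2],"rot": [0,0,0]},{"offset": [0,0,0.2],"rot": [0,0,0]},{"offset": [0,0,0.1],"rot": [0,0,0]},{"offset": [0,0,0.1],"rot": [0,0,0]},{"offset": [0,0,0],"rot": [0,0,0]}]'

```text
clock: 11.83
tool_pos: [0.575, 0.0017, 0.2065]
tcp_rot: [0.744, 0.616, 0.166, 0.199]
force: [-0.1, 2.4, -2.9]
grip_width: 0.0175
gripper_force: 60.5
```

```bash
cat > st.py <<'E'
from h import *
t,r,o=tool();print('tool force',np.round(r.inv().apply(o['force']),1),'torque',np.round(r.inv().apply(o['torque']),2),'z err deg',np.round(C[0].inv().apply(zax())*57.3,1),'t',o['clock'])
print('pin seat (est) in cradle mm',np.round(C[0].inv().apply(t+r.apply([-.002,0,.007])-C[1])*1e3,1),o['grip_width'])
E
python3 st.py
```

```text
tool force [ 2.3 -1.9  2.3] torque [1.16 0.61 0.03] z err deg [  0.   -0.  -57.3] t 11.8333
pin seat (est) in cradle mm [  2.6  86.1 131.8] 0.017453211521421774
```

Call:
arm_command --rows '[{"offset": [0.01,-0.01,0.1],"rot": [0,0,0]},{"offset": [0.01,-0.01,0.1],"rot": [0,0,0]},{"offset": [0,0,0.1],"rot": [0,0,0]},{"offset": [0,0,0],"rot": [0,0,0]}]'

```text
clock: 12.17
tool_pos: [0.5809, 0.0008, 0.1957]
tcp_rot: [0.744, 0.616, 0.166, 0.199]
force: [1.0, 2.9, -3.0]
grip_width: 0.0179
gripper_force: 60.6
```

```bash
python3 st.py
```

```text
tool force [ 3.1 -1.1  2.8] torque [1.12 0.66 0.02] z err deg [  0.   -0.1 -57.3] t 12.1667
pin seat (est) in cradle mm [  2.3  86.3 119.4] 0.01792446677908233
```

Call:
arm_command --rows '[{"offset": [0.02,-0.01,0.1],"rot": [0,0,0]},{"offset": [0.01,0,0.1],"rot": [0,0,0]},{"offset": [0,0,0.1],"rot": [0,0,0]},{"offset": [0,0,0.1],"rot": [0,0,0]},{"offset": [0,0,0],"rot": [0,0,0]}]'

```text
clock: 12.58
tool_pos: [0.5889, -0.0002, 0.1817]
tcp_rot: [0.744, 0.616, 0.165, 0.2]
force: [-0.5, 0.3, -2.1]
grip_width: 0.0174
gripper_force: 60.5
```

```bash
python3 st.py
```

```text
tool force [ 0.2 -1.5  1.6] torque [0.8  0.24 0.02] z err deg [  0.1  -0.1 -57.3] t 12.5833
pin seat (est) in cradle mm [  2.3  86.7 103.3] 0.01744755972302622
```

Call:
arm_command --rows '[{"offset": [0,0,0.1],"rot": [0,0,0]},{"offset": [0,0,0.08],"rot": [0,0,0]},{"offset": [0,0,0.08],"rot": [0,0,0]},{"offset": [0,0,0],"rot": [0,0,0]}]'

```text
clock: 12.92
tool_pos: [0.5931, -0.0, 0.1757]
tcp_rot: [0.743, 0.616, 0.166, 0.202]
force: [-33.1, 2.5, 39.1]
grip_width: 0.0179
gripper_force: 70.2
```

```bash
python3 st.py
```

```text
tool force [ -3.8  -8.8 -50.4] torque [ 2.26 -0.83  0.05] z err deg [  0.3  -0.2 -57.3] t 12.9167
pin seat (est) in cradle mm [ 3.  87.7 96.1] 0.01786055403022087
```

Call:
arm_command --rows '[{"offset": [0,0,-0.1],"rot": [0,0,0]},{"offset": [0,0,0],"rot": [0,0,0]}]'

```text
clock: 13.08
tool_pos: [0.592, 0.0003, 0.1776]
tcp_rot: [0.744, 0.616, 0.166, 0.2]
force: [-2.4, 2.5, -1.2]
grip_width: 0.0176
gripper_force: 64.5
```

```bash
python3 st.py
```

```text
tool force [ 2.  -3.  -0.4] torque [0.9  0.52 0.06] z err deg [  0.2  -0.1 -57.3] t 13.0833
pin seat (est) in cradle mm [ 2.8 87.8 98.3] 0.017584911498143823
```

Near-zero contact force. Open and retreat along the axis.

Call:
arm_command --hand 60 --rows '[{"offset": [0,0,0],"rot": [0,0,0]},{"offset": [0,0,0],"rot": [0,0,0]},{"offset": [0,0,0],"rot": [0,0,0]},{"offset": [0,0,0],"rot": [0,0,0]},{"offset": [0,0,0],"rot": [0,0,0]},{"offset": [0,0,-0.2],"rot": [0,0,0]},{"offset": [0,0,-0.5],"rot": [0,0,0]},{"offset": [0,0,-0.8],"rot": [0,0,0]},{"offset": [0,0,-0.8],"rot": [0,0,0]},{"offset": [0,0,-0.3],"rot": [0,0,0]}]'

```text
clock: 13.92
tool_pos: [0.5403, 0.0105, 0.2695]
tcp_rot: [0.743, 0.616, 0.167, 0.201]
force: [0.1, 0.2, -0.6]
grip_width: 0.0597
gripper_force: 0.0
```

```bash
python3 - <<'E'
from h import *
import cv2
t,r,o=tool();print(t,o['force'])
im=vision.capture('wrist');g=cv2.cvtColor(im,cv2.COLOR_RGB2GRAY);cv2.imwrite('pics/w8.png',im[:,:,::-1])
H=cw(.0025,.0865,.098);cz=C[0].as_matrix()[:,2]
M=C[0].as_matrix();a=np.linspace(0,2*np.pi,37)
def circ(h,rad):
    u=wproj([H+cz*h+rad*(np.cos(k)*M[:,0]+np.sin(k)*M[:,1]) for k in a]);return u.min(0).round(1),u.max(0).round(1)
print('pred top',circ(.028,.01),'flange',circ(.004,.014))
(x0,y0),(x1,y1)=circ(.028,.01);x,y=int((x0+x1)/2),int((y0+y1)/2)
m=(g<45).astype('uint8');n,l,s,c=cv2.connectedComponentsWithStats(m)
for i in range(1,n):
    if s[i][4]>60 and abs(c[i]-[x,y]).max()<60: print(s[i],c[i])
for n_ in ('scene','side'):
    im=vision.capture(n_);gg=cv2.cvtColor(im,cv2.COLOR_RGB2GRAY);cv2.imwrite(f'pics/{n_}8.png',im[:,:,::-1])
    u,v=proj(n_,H+cz*.016)[0];n,l,s,c=cv2.connectedComponentsWithStats((gg<45).astype('uint8'))
    print(n_,u.round(1),v.round(1),[(s[i].tolist(),c[i].round(1)) for i in range(1,n) if s[i][4]>15 and abs(c[i]-[u,v]).max()<20])
E
```

```text
[0.54027533 0.01048117 0.26954639] [ 0.08662853  0.15012426 -0.60772362]
pred top (array([264.2, 210.1]), array([290.9, 235.1])) flange (array([260.5, 196.2]), array([294.6, 228.6]))
[264 203  23  29 544] [275.34007353 217.27022059]
[241 239   8  24  67] [243.49253731 248.94029851]
scene 270.4 206.4 [([266, 203, 8, 9, 49], array([269.4, 206.7])), ([252, 215, 9, 13, 58], array([255.9, 221.3]))]
side 295.6 208.1 [([304, 196, 8, 10, 35], array([307.4, 200.5])), ([293, 206, 7, 7, 36], array([296.2, 209. ])), ([295, 220, 15, 6, 36], array([301.1, 223.6]))]
```

Call:
arm_command --hand 0 --squeeze 20 --rows '[{"offset": [0,0,0],"rot": [0,0,0]},{"offset": [0,0,0],"rot": [0,0,0]},{"offset": [0,0,0],"rot": [0,0,0]},{"offset": [-0.05,0,0.3],"rot": [0,0,0]},{"offset": [0,0,0.5],"rot": [0,0,0]},{"offset": [0,0,0.5],"rot": [0,0,0]},{"offset": [0,0,0.3],"rot": [0,0,0]},{"offset": [0,0,0.2],"rot": [0,0,0]},{"offset": [0,0,0.1],"rot": [0,0,0]},{"offset": [0,0,0],"rot": [0,0,0]}]'

```text
clock: 14.9
tool_pos: [0.5773, 0.0005, 0.1994]
tcp_rot: [0.744, 0.616, 0.165, 0.199]
force: [-0.8, -0.4, 0.4]
grip_width: -0.0
gripper_force: 0.0
```

```bash
cat > st2.py <<'E'
from h import *
t,r,o=tool();print('Ftool',np.round(r.inv().apply(o['force']),1),'TCP cradle mm above fork',np.round(C[0].inv().apply(t-C[1])*1e3-[0,0,98],1),o['grip_width'])
E
python3 st2.py
```

```text
Ftool [-0.6 -0.4 -0.7] TCP cradle mm above fork [ 1.2 87.3 33.5] -3.1830531252990836e-05
```

Call:
arm_command --rows '[{"offset": [0,0,0.08],"rot": [0,0,0]},{"offset": [0,0,0.08],"rot": [0,0,0]},{"offset": [0,0,0.06],"rot": [0,0,0]},{"offset": [0,0,0],"rot": [0,0,0]}]'

```text
clock: 15.23
tool_pos: [0.5816, -0.0003, 0.1947]
tcp_rot: [0.744, 0.616, 0.166, 0.201]
force: [-13.6, 1.3, 16.6]
grip_width: -0.0
gripper_force: 10.8
```

```bash
python3 st2.py
```

```text
Ftool [ -1.3  -3.4 -21.2] TCP cradle mm above fork [ 2.7 87.3 27.2] -2.2624286203082933e-05
```

Call:
arm_command --rows '[{"offset": [0,0,-0.3],"rot": [0,0,0]},{"offset": [0,0,-0.8],"rot": [0,0,0]},{"offset": [0,0,-0.8],"rot": [0,0,0]},{"offset": [0,0,-0.3],"rot": [0,0,0]},{"offset": [0,0,0],"rot": [0,0,0]},{"offset": [0,0,0],"rot": [0,0,0]},{"offset": [0,0,0],"rot": [0,0,0]}]'

```text
clock: 15.82
tool_pos: [0.5385, 0.0071, 0.269]
tcp_rot: [0.744, 0.616, 0.165, 0.2]
force: [0.7, -0.1, -0.8]
grip_width: 0.0
gripper_force: 0.0
```

```bash
python3 st2.py; python3 -c "
from cell import ticket;print(ticket.sign_off())"
```

```text
Ftool [0.1 0.2 1. ] TCP cradle mm above fork [  1.9  86.8 113.4] 4.4782314003132455e-05
the job is handed in; nothing more can be done
None
```

I swung the keeper bar closed against its stop, pushed the pin through fork and eye until its flange was home on the fork, let go with the arm clear, and handed the job in at about 16 s; sign-off returned no verdict.

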